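# Etching press: hook the bed, index the pressure screw and hold its dial collar on the flat

### The job

Swing the etching press's bed hook (red ball) down until it rests fully home in its catch, then grip the bare right-hand pressure screw and turn it until the bright set-screw flat on its stem squarely faces the front of the press, where the white line is. Then lower the loose dial collar over the stem with its brass thumbscrew on that flat. Finish still holding the collar level with the thumbscrew halfway up the flat, not let go, ready for tightening; leave the other things where they are.

Things in the scene. Friction and masses are not known exactly. Their poses are not given: they have to be found in the camera images.
- press: dark green fixed etching press. Origin: centre of underside, on the table; -x = its front (towards the robot), y its left. Cheeks at y +-150 mm, cap tops 195 mm up, brass nuts to 205, a vertical pressure screw on each: left one complete (T-handle to 291 mm), right one a bare stem. White line on each cap from nut to front. Bed 500 x 240 mm, top 75 mm up. Tie bars at x -48, +52, z 163 mm
- bed_hook (a joint): angle (rad) of the bed hook about its level pivot (press y axis): 0 = down, its dog fully home in the slotted catch on the bed; grows as the hook swings up and back towards the cheek, 1.5 at most. Friction keeps it where it is left; moving it takes about 2 N at the ball
- hook_ball (a point): centre of the red ball (22 mm dia) at the free end of the bed hook, a 10 mm steel bar. With the hook home the ball is 105 mm in front of the pivot (press -x) and level with it, 125 mm above the table
- hook_pivot (a point): pivot of the bed hook, inside the right cheek: in the press's frame at x -75, y -108, z 125 mm
- screw (a joint): angle (rad) of the right pressure screw about its vertical axis: 0 = the flat faces squarely to the press's front (-x); positive = anticlockwise seen from above. Stops at -2.4 and 1.2. Stiff (friction 0.12 N m), stays where it is left, does not rise or sink
- stem_mid (a point): top of the right screw's stem: dark steel, 20 mm dia, one bright milled flat 40 mm high, 14 mm wide, 7 mm from the axis (17 mm across flat and back, else 20). Origin: on the axis at the flat's mid-height, 248 mm above the table. z up; -x points out of the flat. The flat runs from 20 mm below the origin to the stem's top; below it the stem is round, to the nut 43 mm below the origin
- stem_top (a point): centre of the stem's top face, 268 mm above the table, 20 mm above stem_mid; the last 3 mm are chamfered 2 mm. A white paint line on the face runs from the centre to the flat
- collar: loose aluminium dial collar, about 160 g: ring of 50 mm outer dia, 23 mm bore, 28 mm high, lying flat. Origin: centre of underside; z along the bore. Brass thumbscrew (head 15 mm dia) juts from its -x side to 38 mm from the axis, 14 mm up. Its tip stands 3 mm into the bore, so the collar goes over the stem only with -x towards the flat (within 15 degrees); let go, it sinks to the flat's bottom
- screw_tip (a point): inner tip (6 mm dia) of the thumbscrew in the collar's bore, 8.5 mm from the collar's axis on its -x side, 14 mm above its underside
- ink_tin: bystander: round ink tin with red band, 68 mm dia, 48 mm high; origin at the centre of its underside
- t_handle: bystander: T-handle taken off the right screw, steel bar 134 mm long along its y with two black balls on a 32 mm hub, 23 mm high; origin at the centre of its underside
- lino_block: bystander: blue lino block on plywood, 120 x 90 x 22 mm, lying on the front of the press bed; origin at the centre of its underside
- brayer: bystander: black rubber brayer with wooden handle, roller 44 mm dia x 100 mm along its y, handle to its -x, 220 mm long; lies on the glass ink slab (6 mm high); origin under the roller's middle
- brush: bystander: brush 200 mm long, lying along its x; origin under its middle
- meths: bystander: purple bottle, 66 mm dia, 170 mm high; origin at the centre of its underside

How it is judged (in metres and radians):
On the way, in this order (a step that is already met when the one before it is completed fails the run):
1. the bed hook is home in its catch (value of joint bed_hook below 0.06 rad), for 0.2 s.
2. the fingers have turned the screw's flat to the front (value of joint screw between -0.17 and 0.17 rad and contact force between the fingers and screw above 1 N), for 0.2 s.
3. the collar is round the stem with its screw on the flat (z of screw_tip in the frame of stem_mid below 0.012 m and x of screw_tip in the frame of stem_mid below -0.0055 m and horizontal distance between collar and stem_mid below 0.004 m), for 0.2 s.
At the end, for the whole second after the job is handed in: Hook within 0.06 rad of home; flat to the front within 0.2 rad; collar round the stem (axes within 4 mm, tilt under 0.12 rad), screw tip over the flat (4 mm sideways) and within 9 mm of its mid-height, so clear of the flat's bottom; held by the fingers (over 1 N) and still (value of joint bed_hook below 0.06 rad and value of joint screw between -0.2 and 0.2 rad and z of screw_tip in the frame of stem_mid between -0.009 and 0.009 m and x of screw_tip in the frame of stem_mid below -0.0055 m and y of screw_tip in the frame of stem_mid between -0.004 and 0.004 m and horizontal distance between collar and stem_mid below 0.004 m and angle between collar's own z axis and vertical below 0.12 rad and contact force between the fingers and collar above 1 N and linear speed of collar below 0.02 m/s); the arm keeps its last pose, push and grip.
It fails at once if a bystander is pushed away more than 30 mm (distance of any of ink_tin, t_handle, lino_block, brayer, brush, meths from where it was at the start of the episode above 0.03 m).
It also fails if it takes over 70 s, if anything falls off the work surface, if the arm or the gripper's body presses on something with over 40 N, if the wrist force passes 120 N, or if a joint passes its speed limit or range.

### The arm

A 6-joint arm with a two-finger parallel gripper is mounted at the origin on the work surface. World frame = base frame: x ahead of the robot, y to its left, z up, the work surface at z = 0. Lengths are in mm, angles in rad, forces in N, time in s.
With the tool pointing down it reaches from about 350 to 975 mm from the base axis. Payload 7.1 kg.
Tool frame: the origin (TCP) lies at the centre of the arm's flange, where the gripper is bolted on; the fingertips stand 182 mm ahead of it and the grasp point (between the pads) lies 163 mm ahead of it; z points along the fingers, y is the line along which they close (so a half turn about z gives the same grasp; the last joint's range is limited). The gripper opens to 88 mm and grips with 3 to 60 N. Pads are 20 mm wide; open, the fingers measure 115 mm over their backs; the gripper's body (75 mm by 178 mm) begins 61 mm behind the grasp point.
Start: joints at [-0.019, 0.423, 1.63, -0, 1.089, -0.019], TCP at [624.985, 0.026, 404.675] pointing down, gripper open.
Joint ranges: [-3, 3], [-0.9, 2.11], [0.09, 2.58], [-1.31, 4.45], [0.11, 2.69], [-2.54, 2.54]. Speed limits (rad/s): [2.39, 2.39, 3.01, 3.14, 3.14, 3.14].

### API

Orientations are given as a rotation vector (axis times angle).
In Python, from workcell import readout, get_image, ctrl gives the robot as it stands.
- The arm moves only by the tool step_arm, never from a script. Its argument "targets" is a list that holds one entry, the list of rows, each a list of 7 numbers: the shift along the world's x, y, z as a fraction of full scale, then the turn, a rotation vector about the world's x, y, z as a fraction of full scale, then the opening, from 0 (shut) to 1 (fully open). In form: [[[dx, dy, dz, wx, wy, wz, claw], ...]]. A call has exactly 5 rows; each row shifts and turns the commanded pose from where the row before left it; what a row does not reach is not made up. Full scale, the value 1, is 0.05 m for a shift and 4 degrees for a turn. A row lasts 1/8 s, in which the tool goes at most 62.5 mm and 10.7 degrees, less where a joint would pass 70% of its speed; a pose out of reach is approached as far as the arm can. A call with a number of a shift or a turn outside -1 to 1 is refused whole. A call with a gripper value outside its range is refused whole. The fingers move at their own pace and stop on an object; the grip force is fixed at half the most. Time passes only in rows, so rows that do not move let the fingers close, or fill a call up. It gives the time, the measured TCP pose, the force, the opening and the grip force at its end, in the units of the state.
- readout.get_obs(): the state, without advancing time (a new reading comes with each control period).
- get_image(name): name is "scene" or "side" or "wrist"; returns a dict with "pixels" (480x640x3 uint8, red, green, blue), "intrinsics" (3x3 intrinsics, pixels), "extrinsics" (4x4, takes a point from world to camera coordinates). Camera axes: x right, y down, z forward; pixel columns grow to the right and rows downward; lengths in mm; the calibration is good to about 2 mm. A picture is of the moment at which its call begins. There is no depth.
- ctrl.close_job(): hands the job in; it is judged then, once.
The state is a dict: "t": time; "qpos": joint angles; "qvel": joint speeds; "joint_torque": joint torques, N m; "ee_pos": TCP position; "orientation": TCP orientation; "ft_force": force on the tool from outside, world axes, zero at the start; "moment": the same for the moment, N m; "width": finger opening in mm; "grasp_force": force on a finger pad.
Only numpy, scipy, OpenCV 4.12 (cv2) and the standard library are available. Lean on these libraries where they do the work, as an engineer would, in place of code of your own. Each camera call takes 0.05 s, during which the arm holds its last target. There are 200 camera calls.

## Working session

There is one attempt and no reset: what is moved stays moved. The work goes in short steps, Python scripts to look and compute and a tool call to move; the robot and the scene stay as the last step left them, time stands still between calls to the robot, and variables do not carry over. Pictures are saved under pics/ and viewed, at most 10 in all, crops included, and the job is handed in when it is done.

Besides the shell and the picture viewer there is one more tool, called after ">>>" as name(argument=value, ...), one argument or row to a line, values as JSON. step_arm: Moves the arm, as the interface text tells. Shift numbers are shares of 0.05 m and turn numbers shares of 4 degrees, none past 1 either way. Its arguments: {"type":"object","properties":{"targets":{"type":"array"}},"required":["targets"]}

```bash
mkdir -p pics; ls
python3 - <<'E'
from workcell import readout,get_image
import cv2,numpy as np
print(readout.get_obs())
for n in ["scene","side","wrist"]:
    d=get_image(n); cv2.imwrite(f"pics/{n}0.png",d["pixels"][:,:,::-1]); np.savez(f"pics/{n}0.npz",**d); print(n,d["intrinsics"].tolist(),np.round(d["extrinsics"],3).tolist())
E
```

```text
pics
{'t': 0.0, 'qpos': array([-1.89824610e-02,  4.23857359e-01,  1.63066347e+00, -2.76219308e-06,
        1.08858503e+00, -1.89902251e-02]), 'qvel': array([-0.00054972,  0.00080648,  0.00240776, -0.00060245,  0.00059912,
       -0.00216252]), 'joint_torque': array([ 1.28069914e-03, -5.44622147e+01, -2.73670936e+01,  6.42951974e-02,
        2.27214623e-02, -1.51321510e-04]), 'ee_pos': array([6.24734896e+02, 4.14014954e-02, 4.03901590e+02]), 'orientation': array([-2.22066148e+00, -2.22068157e+00,  1.65073605e-03]), 'ft_force': array([-0.65366309,  0.44983718,  0.68003254]), 'moment': array([-0.00641917,  0.00124421, -0.02237066]), 'grasp_force': 0.0, 'width': 87.92315453409041}
scene [[504.1102273763926, 0.0, 322.58176303063374], [0.0, 504.1102273763926, 243.00242634217676], [0.0, 0.0, 1.0]] [[0.83, 0.558, -0.014, -392.473], [0.311, -0.482, -0.819, -32.641], [-0.464, 0.675, -0.574, 1492.324], [0.0, 0.0, 0.0, 1.0]]
side [[544.0315031871858, 0.0, 312.3145843567806], [0.0, 544.0315031871858, 233.11989321783264], [0.0, 0.0, 1.0]] [[-0.992, -0.129, 0.012, 472.558], [-0.077, 0.51, -0.857, 184.475], [0.105, -0.85, -0.516, 1575.942], [0.0, 0.0, 0.0, 1.0]]
wrist [[418.1341902975653, 0.0, 316.20648342150815], [0.0, 418.1341902975653, 247.37805194893343], [0.0, 0.0, 1.0]] [[1.0, -0.0, -0.003, -624.438], [0.001, -0.96, 0.281, -34.488], [-0.003, -0.281, -0.96, 391.731], [0.0, 0.0, 0.0, 1.0]]
```

View pics/scene0.png

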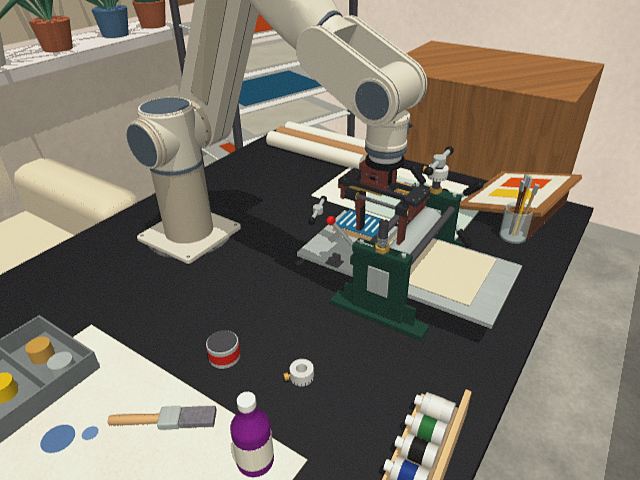

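View pics/side0.png

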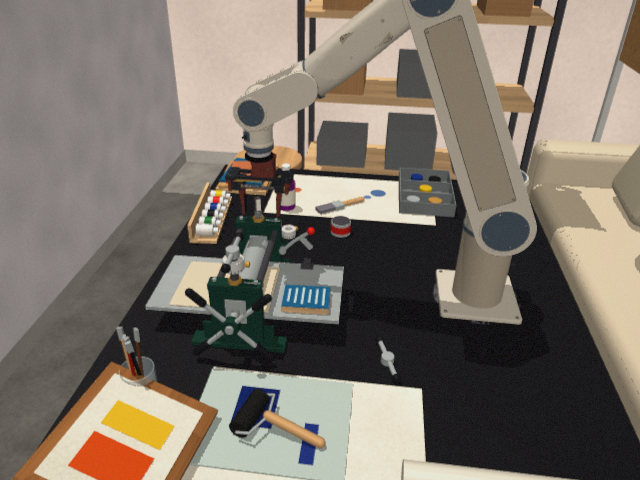

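Run:
```python
import cv2,numpy as np
s=cv2.imread("pics/scene0.png");d=cv2.imread("pics/side0.png");w=cv2.imread("pics/wrist0.png")
def c(im,x,y,wd,h,f): return cv2.resize(im[y:y+h,x:x+wd],None,fx=f,fy=f,interpolation=cv2.INTER_CUBIC)
a=c(s,310,190,100,75,4); b=c(d,225,190,100,75,4); e=c(s,265,345,100,75,4); g=cv2.resize(w,(400,300))
cv2.imwrite("pics/m0.png",np.vstack([np.hstack([a,b]),np.hstack([e,g])]))
```

```text
(no output)
```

View pics/m0.png

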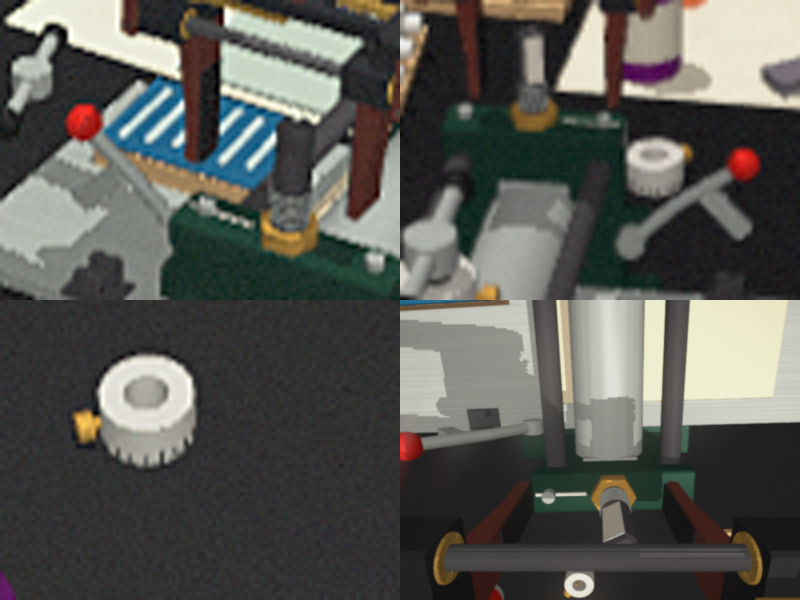

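```bash
cat > h.py <<'E'
import numpy as np,cv2
from scipy.optimize import least_squares
def load(n): return np.load(f"pics/{n}.npz")
def proj(d,p):
    c=d["extrinsics"]@np.append(p,1); u=d["intrinsics"]@c[:3]; return u[:2]/u[2]
def tri(obs,z=None):
    x0=np.array([600,-100,200.])
    if z is None: f=lambda p:np.concatenate([proj(d,p)-uv for d,uv in obs])
    else: f=lambda p:np.concatenate([proj(d,[p[0],p[1],z])-uv for d,uv in obs]); x0=x0[:2]
    r=least_squares(f,x0); return r.x,r.fun
def c(im,x,y,wd,h,f): return cv2.resize(im[y:y+h,x:x+wd],None,fx=f,fy=f,interpolation=cv2.INTER_CUBIC)
E
python3 - <<'E'
from h import *
S,D,W=[load(n+"0") for n in("scene","side","wrist")]
im=lambda d:d["pixels"][:,:,::-1].copy()
def blob(d,cond,box):
    x,y,w,h=box; p=d["pixels"][y:y+h,x:x+w].astype(int); m=cond(p[...,0],p[...,1],p[...,2]); v,u=np.nonzero(m); return np.array([u.mean()+x,v.mean()+y]),len(u)
red=lambda r,g,b:(r>110)&(g<60)&(b<60)
brass=lambda r,g,b:(r>120)&(b<0.55*r)&(g>0.5*r)
for n,d,b in(("S",S,(320,205,25,30)),("D",D,(300,220,25,22)),): print(n,blob(d,red,b))
bs=blob(S,red,(320,205,25,30))[0];bd=blob(D,red,(300,220,25,22))[0]
print("ball",tri([(S,bs),(D,bd)]))
print("stemtop z268 rough",tri([(S,(384,221)),(D,(258,197.5))]),tri([(W,(349,378))],268))
print("pivot z125",tri([(D,(282.5,251))],125))
ts=blob(S,brass,(275,360,20,25));print(ts,tri([(S,ts[0])],14))
for q in [(S,(301.7,372.5)),]: print("collar", tri([q],14))
a=c(im(W),290,290,100,100,4);b=c(im(W),220,430,100,50,4)
e=c(im(D),185,225,100,75,4);f=c(im(D),240,190,60,60,6)[:300]
cv2.imwrite("pics/m1.png",np.hstack([np.vstack([a,b]),np.vstack([e,f.copy()[:,:],][:1]+[cv2.copyMakeBorder(f,0,0,0,40,cv2.BORDER_CONSTANT)])]))
E
```

```text
S (array([330.37096774, 220.0483871 ]), 62)
D (array([310.39583333, 230.45833333]), 48)
ball (array([481.79506902,  23.65714376, 194.61372154]), array([-0.18739505, -0.08237744, -0.22409567,  0.09522506]))
stemtop z268 rough (array([636.90525333, -13.30725997, 265.53406482]), array([-0.69594364, -0.20950616, -0.95510649,  0.25473866])) (array([ 6.35731264e+02, -1.19041764e-01]), array([ 2.84217094e-13, -5.68434189e-14]))
pivot z125 (array([559.21902055,  31.74914006]), array([5.68434189e-14, 5.68434189e-14]))
(array([286.41666667, 375.86111111]), 36) (array([ 574.55577193, -282.30064751]), array([-1.70530257e-13,  5.68434189e-13]))
collar (array([ 595.4930614 , -258.12099237]), array([-2.27373675e-13,  6.25277607e-13]))
```

View pics/m1.png

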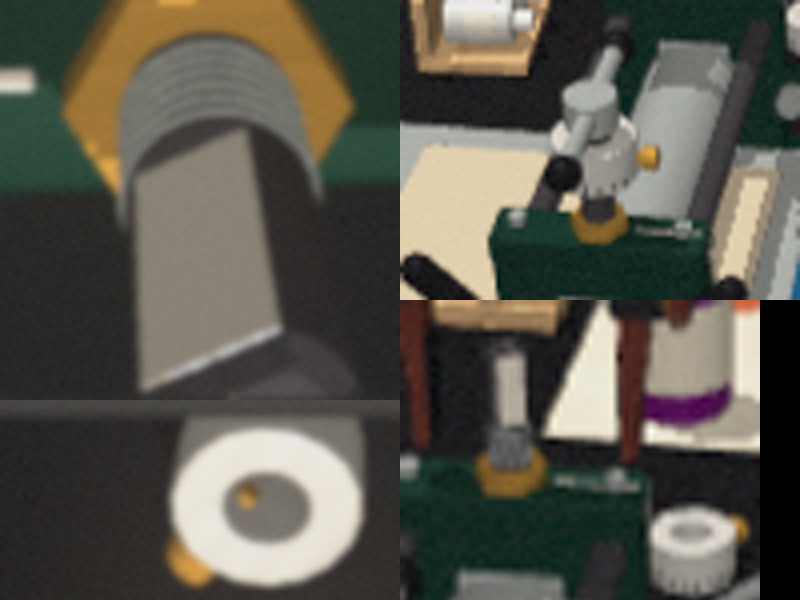

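Run:
```python
from h import *
S,D,W=[load(n+"0") for n in("scene","side","wrist")]
q=lambda x,y:(290+x/4-.4,290+y/4-.4)
P={}
for n,uv,z in [("bl",q(134,175),228),("br",q(247,128),228),("tr",q(280,328),268),("tl",q(142,392),268)]:
    P[n]=tri([(W,uv)],z)[0]; print(n,P[n])
for a,b in(("bl","br"),("tl","tr")):
    v=P[b]-P[a]; print("width",np.linalg.norm(v)); n=np.array([-v[1],v[0]])/np.linalg.norm(v); print("normal deg",np.degrees(np.arctan2(n[1],n[0])),"axis",(P[a]+P[b])/2-7*n)
# line on cap, z195 : side view crop f (x6) line from 555,483 to 640,487 ; nut
f=lambda x,y:(240+(x-400)/6-.4,190+(y-300)/6-.4)
e=lambda x,y:(185+(x-400)/4-.4,225+y/4-.4)
r1=tri([(D,f(555,480))],195)[0];r2=tri([(D,f(640,487))],195)[0];print(r1,r2)
l1=tri([(D,e(637,228))],195)[0];l2=tri([(D,e(695,234))],195)[0];print(l1,l2)
print("nutR",tri([(D,f(511,470))],205)[0],"nutL",tri([(D,e(600,220))],205)[0])
print("stem rough",tri([(D,f(511,348))],268)[0], tri([(S,(383.7,221))],268)[0])
w=lambda x,y:(220+x/4-.4,430+(y-400)/4-.4)
print("collar W",tri([(W,w(267,508))],28)[0],"tip",tri([(W,w(247,495))],14)[0],"head",tri([(W,w(190,562))],14)[0])
s=lambda x,y:(265+x/4-.4,345+(y-300)/4-.4)
print("collar S",tri([(S,s(147,393))],28)[0],"head",tri([(S,s(84,426))],14)[0])
```

```text
bl [628.04864717  -5.66650155]
br [ 6.39571485e+02 -3.24442773e-01]
tr [639.02140269   2.20132265]
tl [628.17990767  -3.64888081]
width 12.700920345979414
normal deg 114.87273074612682 axis [636.75429443  -9.34618225]
width 12.31920836960045
normal deg 118.35184255503562 axis [636.92484802  -6.88411527]
[616.26286352 -17.26359902] [575.07304167 -16.7093894 ]
[606.63040906 283.59578939] [571.18411747 284.47603408]
nutR [634.83357622  -6.33691901] nutL [626.36932869 292.24855259]
stem rough [633.08863476 -10.01577398] [639.69025951 -17.06564916]
collar W [ 593.44954255 -253.74933221] tip [ 586.88005121 -262.51005775] head [ 570.78860046 -284.82315112]
collar S [ 595.29256856 -258.16064219] head [ 573.53756615 -283.70576178]
```

>>> step_arm(
  targets=[
    [[0, 0, 0.5, 0, 0, 0, 1], [0, 0, 0.5, 0, 0, 0, 1], [0, 0, 0.3, 0, 0, 0, 1], [-0.6, 0, 0, 0, 0, 0, 1], [-0.6, 0, 0, 0, 0, 0, 1]],
  ],
)

```text
t: 0.78
ee_pos: [564.2, 0.0, 469.3]
orientation: [-2.221, -2.221, 0.001]
ft_force: [-0.3, -0.2, -0.1]
width: 88.0
grasp_force: 0.0
```

>>> step_arm(
  targets=[
    [[-0.6, 0.24, 0, 0, 0, 0, 0], [-0.6, 0.24, 0, 0, 0, 0, 0], [-0.46, 0, 0, 0, 0, 0, 0], [0, 0, 0, 0, 0, 0, 0], [0, 0, -0.4, 0, 0, 0, 0]],
  ],
)

```text
t: 1.4
ee_pos: [483.1, 24.0, 450.9]
orientation: [2.219, 2.219, 0.005]
ft_force: [-0.3, -0.3, 0.1]
width: 41.4
grasp_force: 0.0
```

>>> step_arm(
  targets=[
    [[0, 0, -0.5, 0, 0, 0, 0], [0, 0, -0.3, 0, 0, 0, 0], [0, 0, -0.16, 0, 0, 0, 0], [0, 0, 0, 0, 0, 0, 0], [0, 0, 0, 0, 0, 0, 0]],
  ],
)

```text
t: 2.02
ee_pos: [482.4, 24.0, 402.3]
orientation: [2.221, 2.221, 0.001]
ft_force: [-0.2, 0.5, -0.5]
width: 0.6
grasp_force: 0.0
```

>>> step_arm(
  targets=[
    [[0, 0, -0.3, 0, 0, 0, 0], [-0.16, 0, -0.2, 0, 0, 0, 0], [-0.12, 0, -0.2, 0, 0, 0, 0], [-0.09, 0, -0.2, 0, 0, 0, 0], [-0.07, 0, -0.2, 0, 0, 0, 0]],
  ],
)

```text
t: 2.65
ee_pos: [459.4, 24.0, 345.9]
orientation: [-2.221, -2.221, 0.001]
ft_force: [-1.3, -0.2, 1.1]
width: 0.2
grasp_force: 0.7
```

>>> step_arm(
  targets=[
    [[-0.05, 0, -0.2, 0, 0, 0, 0], [-0.03, 0, -0.16, 0, 0, 0, 0], [0, 0, -0.08, 0, 0, 0, 0], [0, 0, 0, 0, 0, 0, 0], [0, 0, 0, 0, 0, 0, 0]],
  ],
)

```text
t: 3.28
ee_pos: [456.3, 24.0, 324.9]
orientation: [2.221, 2.221, 0.001]
ft_force: [0.3, 0.1, 0.8]
width: 0.5
grasp_force: 0.0
```

>>> step_arm(
  targets=[
    [[0, 0, -0.06, 0, 0, 0, 0], [0, 0, -0.06, 0, 0, 0, 0], [0, 0, -0.04, 0, 0, 0, 0], [0, 0, 0, 0, 0, 0, 0], [0, 0, 0, 0, 0, 0, 0]],
  ],
)

```text
t: 3.9
ee_pos: [456.1, 24.0, 317.5]
orientation: [2.221, 2.221, 0.0]
ft_force: [-3.7, -0.9, 12.4]
width: 0.6
grasp_force: 6.2
```

Run:
```python
from workcell import get_image
from h import *
ims=[]
for n in("side","wrist"):
    d=get_image(n); np.savez(f"pics/{n}1.npz",**d); ims.append(d["pixels"][:,:,::-1].copy())
a=c(ims[0],235,190,110,100,4)[:, :400]; b=cv2.resize(ims[1],(400,300))
cv2.imwrite("pics/m2.png",np.hstack([a,np.vstack([b,np.zeros((100,400,3),np.uint8)])]))
```

```text
(no output)
```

View pics/m2.png

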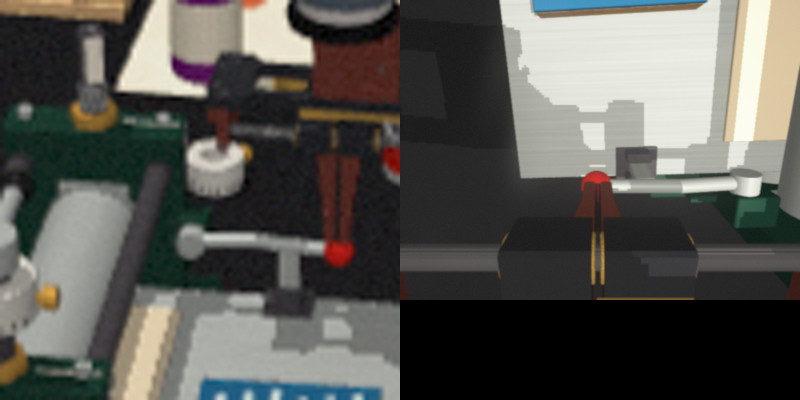

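>>> step_arm(
  targets=[
    [[0, 0, -0.02, 0, 0, 0, 0], [0, 0, 0, 0, 0, 0, 0], [0, 0, 0, 0, 0, 0, 0], [0, 0, 0, 0, 0, 0, 0], [0, 0, 0, 0, 0, 0, 0]],
  ],
)

```text
t: 4.62
ee_pos: [456.1, 24.0, 317.0]
orientation: [2.221, 2.221, 0.0]
ft_force: [-6.5, -0.2, 21.6]
width: 0.5
grasp_force: 10.2
```

>>> step_arm(
  targets=[
    [[0, 0, 0.4, 0, 0, 0, 0], [0, 0, 0.8, 0, 0, 0, 1], [0, 0, 0.9, 0, 0, 0, 1], [0, 0, 0.9, 0, 0, 0, 1], [0.6, -0.15, 0.2, 0, 0, 0, 1]],
  ],
)

```text
t: 5.25
ee_pos: [485.8, 16.7, 478.9]
orientation: [2.218, 2.22, 0.006]
ft_force: [0.4, -0.6, -0.4]
width: 37.2
grasp_force: 0.0
```

>>> step_arm(
  targets=[
    [[0.7, -0.2, 0, 0, 0, 0, 1], [0.7, -0.2, 0, 0, 0, 0, 1], [0.7, -0.1, 0, 0, 0, 0, 1], [0.7, 0, 0, 0, 0, 0, 1], [0.2, 0, 0, 0, 0, 0, 1]],
  ],
)

```text
t: 5.88
ee_pos: [637.3, -8.6, 474.9]
orientation: [-2.221, -2.221, 0.0]
ft_force: [-0.2, -0.7, 0.8]
width: 86.5
grasp_force: 0.0
```

Run:
```python
from workcell import get_image,readout
from h import *
o=readout.get_obs();print(o["ee_pos"],o["orientation"])
d=get_image("wrist"); np.savez(f"pics/wrist2.npz",**d); im=d["pixels"][:,:,::-1].copy()
p=proj(d,[636.8,-8.5,250]);print(p)
u,v=int(p[0])-75,int(p[1])-75
u,v=max(0,min(u,490)),max(0,min(v,330));print(u,v)
cv2.imwrite("pics/m3.png",c(im,u,v,150,150,4))
```

```text
[637.265584    -8.58550353 474.87302666] [-2.22132783e+00 -2.22109205e+00  4.72145801e-04]
[314.37862181 278.42740578]
239 203
```

View pics/m3.png

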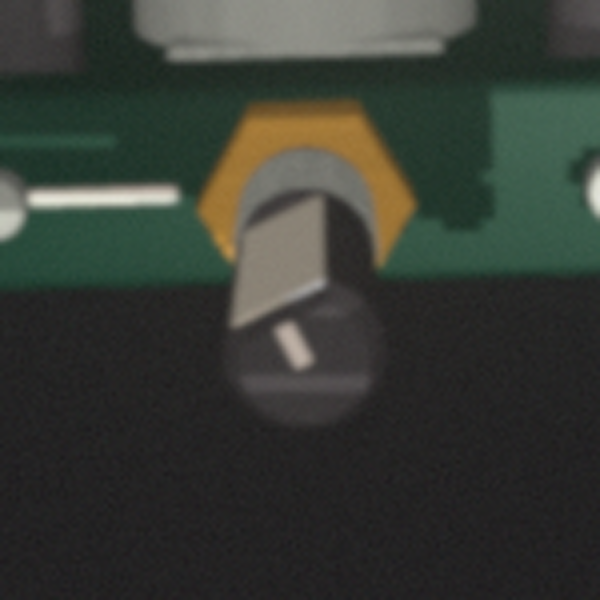

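Run:
```python
from h import *
W=load("wrist2")
q=lambda x,y:(239+x/4-.4,203+y/4-.4)
g=lambda x,y,z:tri([(W,q(x,y))],z)[0]
ang=lambda a,b:np.degrees(np.arctan2(*(b-a)[::-1]))
a=g(302,368,268);b=g(281,323,268);print("paint",a,b,ang(a,b))
a=g(233,328,267);b=g(326,282,267);print("topedge",a,b,ang(a,b)+90,np.linalg.norm(b-a))
a=g(248,237,228);b=g(323,193,228);print("botedge",a,b,ang(a,b)+90)
print("centre est by bottom extent", g(305,427,265), "left",g(224,355,265),"right",g(386,350,265))
a=g(178,195,195);b=g(30,199,195);print("line",a,b,ang(a,b))
print("nut centre",g(307,190,205), g(198,210,205),g(416,206,205))
```

```text
paint [636.78336908 -10.01941934] [634.2921586   -4.24305249] 113.32939462019822
topedge [628.51195699  -5.27560964] [6.39649373e+02 5.81791532e-01] 117.74082502552855 12.583766857873387
botedge [628.80205475  -6.69628869] [ 6.39479364e+02 -1.43137682e-01] 121.53933565761601
centre est by bottom extent [637.11459077 -19.12217558] left [627.26418932  -9.5783709 ] right [646.98044515  -8.91345742]
line [616.14976169 -10.45479682] [592.1166991  -11.14009485] -178.36666474854485
nut centre [637.10864485  -6.60208592] [620.07335418  -9.86968734] [654.12021799  -9.20459585]
```

>>> step_arm(
  targets=[
    [[0, 0, 0, 0, 0, -1, 1], [0, 0, 0, 0, 0, -1, 1], [0, 0, 0, 0, 0, -1, 1], [0, 0, 0, 0, 0, -1, 1], [0, 0, 0, 0, 0, -1, 1]],
  ],
)

```text
t: 6.55
ee_pos: [634.8, -8.3, 475.7]
orientation: [-2.575, -1.799, 0.001]
ft_force: [0.2, 0.5, -0.4]
width: 87.9
grasp_force: 0.0
```

>>> step_arm(
  targets=[
    [[0, 0, 0, 0, 0, -1, 1], [0, 0, 0, 0, 0, -1, 1], [0, 0, 0, 0, 0, -1, 1], [0, 0, 0, 0, 0, -1, 1], [0, 0, 0, 0, 0, -1, 1]],
  ],
)

```text
t: 7.18
ee_pos: [634.8, -8.3, 475.7]
orientation: [-2.848, -1.325, 0.001]
ft_force: [-1.0, 0.0, -0.4]
width: 87.6
grasp_force: 0.0
```

>>> step_arm(
  targets=[
    [[0, 0, 0, 0, 0, -1, 1], [0, 0, 0, 0, 0, -1, 1], [0, 0, 0, 0, 0, -1, 1], [0, 0, 0, 0, 0, -1, 1], [0, 0, 0, 0, 0, -1, 1]],
  ],
)

```text
t: 7.8
ee_pos: [634.8, -8.3, 475.7]
orientation: [-3.035, -0.81, 0.001]
ft_force: [-1.0, -0.5, -0.1]
width: 87.9
grasp_force: 0.0
```

```bash
cat > st.py <<'E'
from workcell import readout
import numpy as np
from scipy.spatial.transform import Rotation as R
o=readout.get_obs(); m=R.from_rotvec(o["orientation"]).as_matrix()
print(o["t"],o["ee_pos"].round(2),"grasp",(o["ee_pos"]+163*m[:,2]).round(2),"closing deg",np.degrees(np.arctan2(m[1,1],m[0,1])).round(2),"z",m[:,2].round(4),"q6",o["qpos"][5].round(2),"F",o["ft_force"].round(1),"M",o["moment"].round(2),o["width"],o["grasp_force"])
E
python3 st.py
```

```text
7.8 [634.78  -8.35 475.69] grasp [634.65  -8.35 312.69] closing deg -60.12 z [-8.e-04 -0.e+00 -1.e+00] q6 1.02 F [-1.  -0.5 -0.1] M [-0.01  0.06  0.  ] 87.94140239844832 0.0
```

>>> step_arm(
  targets=[
    [[0.05, -0.02, 0, 0, 0, -0.7, 1], [0, 0, -0.4, 0, 0, 0, 1], [0, 0, -0.4, 0, 0, 0, 1], [0, 0, -0.4, 0, 0, 0, 1], [0, 0, -0.16, 0, 0, 0, 1]],
  ],
)

```text
t: 8.43
ee_pos: [637.2, -9.4, 406.6]
orientation: [-3.053, -0.739, 0.004]
ft_force: [-0.5, -0.2, 0.3]
width: 87.6
grasp_force: 0.0
```

>>> step_arm(
  targets=[
    [[0, 0, 0, 0, 0, 0, 0], [0, 0, 0, 0, 0, 0, 0], [0, 0, 0, 0, 0, 0, 0], [0, 0, 0, 0, 0, 0, 0], [0, 0, 0, 0, 0, 0, 0]],
  ],
)

```text
t: 9.05
ee_pos: [638.5, -9.5, 407.9]
orientation: [3.053, 0.739, 0.0]
ft_force: [0.1, -0.1, 0.8]
width: 41.4
grasp_force: 0.0
```

```bash
python3 st.py
```

```text
9.05 [638.5   -9.47 407.89] grasp [638.55  -9.47 244.89] closing deg -62.8 z [ 3.e-04 -0.e+00 -1.e+00] q6 1.06 F [ 0.1 -0.1  0.8] M [ 0.04  0.07 -0.03] 41.43455566508 0.0
```

>>> step_arm(
  targets=[
    [[-0.03, 0, 0, 0, 0, 0, 0], [0, 0, 0, 0, 0, 0, 0], [0, 0, 0, 0, 0, 0, 0], [0, 0, 0, 0, 0, 0, 0], [0, 0, 0, 0, 0, 0, 0]],
  ],
)

```text
t: 9.68
ee_pos: [637.0, -9.5, 407.6]
orientation: [-3.053, -0.738, 0.0]
ft_force: [0.3, -1.6, 1.3]
width: 18.7
grasp_force: 30.0
```

```bash
python3 st.py
```

```text
9.675 [636.96  -9.55 407.65] grasp [636.92  -9.54 244.65] closing deg -62.81 z [-2.e-04  1.e-04 -1.e+00] q6 1.06 F [ 0.3 -1.6  1.3] M [0.29 0.34 0.03] 18.68257244913182 30.000193327723537
```

>>> step_arm(
  targets=[
    [[0, 0, 0, 0, 0, 0, 0], [0, 0, 0, 0, 0, 0, 0], [0, 0, 0, 0, 0, 0, 0], [0, 0, 0, 0, 0, 0, 1], [0, 0, 0, 0, 0, 0, 1]],
  ],
)

```text
t: 10.3
ee_pos: [637.1, -9.3, 407.8]
orientation: [3.053, 0.739, 0.001]
ft_force: [-0.8, -0.6, -0.2]
width: 35.5
grasp_force: 0.0
```

```bash
python3 st.py;  python3 - <<'E'
from workcell import get_image,readout
from h import *
d=get_image("wrist"); np.savez(f"pics/wrist3.npz",**d); im=d["pixels"][:,:,::-1].copy()
p=proj(d,[637,-9.2,268]);print(p)
u,v=int(p[0])-75,int(p[1])-75
u,v=max(0,min(u,490)),max(0,min(v,330));print(u,v)
cv2.imwrite("pics/m4.png",c(im,u,v,150,150,4))
E
```

```text
10.3 [637.08  -9.34 407.77] grasp [637.16  -9.34 244.77] closing deg -62.79 z [ 5.e-04 -0.e+00 -1.e+00] q6 1.06 F [-0.8 -0.6 -0.2] M [0.02 0.07 0.  ] 35.46623032086828 0.0
[313.8024452  373.14493266]
238 298
```

View pics/m4.png

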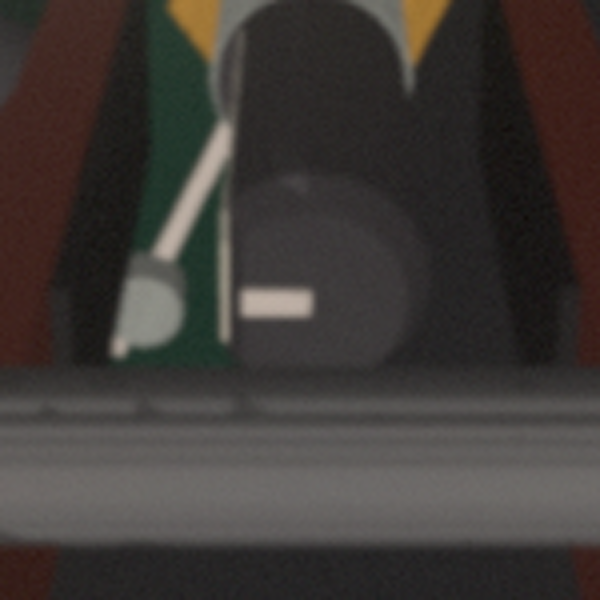

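>>> step_arm(
  targets=[
    [[0, 0, 0, 0, 0, 0, 0], [0, 0, 0, 0, 0, 0, 0], [0, 0, 0, 0, 0, 0, 0], [0, 0, 0, 0, 0, 0, 0], [0, 0, 0, 0, 0, 0, 0]],
  ],
)

```text
t: 10.98
ee_pos: [637.0, -9.5, 407.7]
orientation: [-3.053, -0.738, -0.0]
ft_force: [0.7, 0.6, -0.1]
width: 18.6
grasp_force: 30.0
```

>>> step_arm(
  targets=[
    [[0, 0, 0, 0, 0, 0.5, 0], [0, 0, 0, 0, 0, 1, 0], [0, 0, 0, 0, 0, 1, 0], [0, 0, 0, 0, 0, 1, 0], [0, 0, 0, 0, 0, 1, 0]],
  ],
)

```text
t: 11.6
ee_pos: [637.0, -9.4, 407.7]
orientation: [-2.898, -1.212, -0.0]
ft_force: [0.2, -0.2, 0.3]
width: 18.5
grasp_force: 30.0
```

```bash
python3 st.py
```

```text
11.6 [636.98  -9.41 407.68] grasp [636.97  -9.36 244.68] closing deg -44.6 z [-1.e-04  3.e-04 -1.e+00] q6 0.74 F [ 0.2 -0.2  0.3] M [ 0.46  0.24 -0.13] 18.50184081929117 30.000397435360355
```

>>> step_arm(
  targets=[
    [[0, 0, 0, 0, 0, 1, 0], [0, 0, 0, 0, 0, 1, 0], [0, 0, 0, 0, 0, 1, 0], [0, 0, 0, 0, 0, 1, 0], [0, 0, 0, 0, 0, 1, 0]],
  ],
)

```text
t: 12.22
ee_pos: [637.0, -9.2, 407.7]
orientation: [-2.643, -1.697, -0.0]
ft_force: [1.9, -0.2, -0.2]
width: 18.4
grasp_force: 30.0
```

>>> step_arm(
  targets=[
    [[0, 0, 0, 0, 0, 1, 0], [0, 0, 0, 0, 0, 1, 0], [0, 0, 0, 0, 0, 1, 0], [0, 0, 0, 0, 0, 1, 0], [0, 0, 0, 0, 0, 1, 0]],
  ],
)

```text
t: 12.85
ee_pos: [636.9, -9.1, 407.7]
orientation: [-2.308, -2.13, -0.0]
ft_force: [0.0, 1.7, -0.1]
width: 18.6
grasp_force: 30.0
```

>>> step_arm(
  targets=[
    [[0, 0, 0, 0, 0, 0.8, 0], [0, 0, 0, 0, 0, 0.6, 0], [0, 0, 0, 0, 0, 0, 0], [0, 0, 0, 0, 0, 0, 0], [0, 0, 0, 0, 0, 0, 0]],
  ],
)

```text
t: 13.48
ee_pos: [636.9, -9.1, 407.7]
orientation: [-2.205, -2.236, -0.0]
ft_force: [-0.0, 5.3, 1.2]
width: 18.6
grasp_force: 30.0
```

```bash
python3 st.py;  python3 - <<'E'
from workcell import get_image,readout
from h import *
d=get_image("wrist"); np.savez(f"pics/wrist4.npz",**d); im=d["pixels"][:,:,::-1].copy()
p=proj(d,[637,-9.2,268]);print(p)
u,v=int(p[0])-75,int(p[1])-75
u,v=max(0,min(u,490)),max(0,min(v,330));print(u,v)
cv2.imwrite("pics/m5.png",c(im,u,v,150,150,4))
E
```

```text
13.475 [636.87  -9.09 407.69] grasp [636.8   -8.97 244.69] closing deg 0.79 z [-4.e-04  7.e-04 -1.e+00] q6 -0.05 F [-0.   5.3  1.2] M [ 0.92  0.56 -0.08] 18.6201212715229 30.000290037751256
[314.42194866 371.548651  ]
239 296
```

View pics/m5.png

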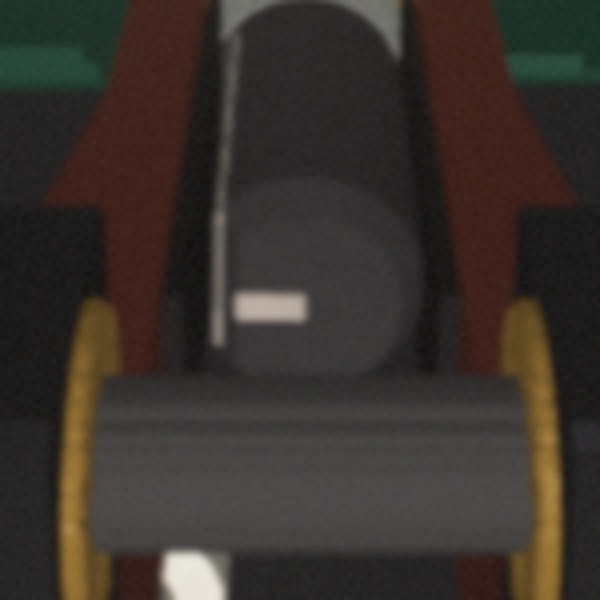

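>>> step_arm(
  targets=[
    [[0, 0, 0, 0, 0, 0, 1], [0, 0, 0, 0, 0, 0, 1], [0, 0, 0, 0, 0, 0, 1], [0, 0, 0, 0, 0, 0, 1], [0, 0, 0.3, 0, 0, 0, 1]],
  ],
)

```text
t: 14.15
ee_pos: [636.7, -9.6, 422.1]
orientation: [-2.205, -2.236, 0.003]
ft_force: [-0.2, 0.4, -0.3]
width: 65.0
grasp_force: 0.0
```

>>> step_arm(
  targets=[
    [[0, 0, 0.6, 0, 0, 0, 1], [0, 0, 0.8, 0, 0, 0, 1], [0, -0.7, 0, 0, 0, 0, 1], [0, -0.9, 0, 0, 0, 0, 1], [-0.2, -0.9, 0, 0, 0, 0, 1]],
  ],
)

```text
t: 14.78
ee_pos: [627.1, -135.5, 494.1]
orientation: [2.204, 2.237, 0.001]
ft_force: [-0.4, 0.1, 0.4]
width: 88.2
grasp_force: 0.0
```

>>> step_arm(
  targets=[
    [[-0.3, -0.9, 0, 0, 0, 0, 1], [-0.2, -0.8, 0, 0, 0, 0, 1], [-0.16, -0.7, 0, 0, 0, 0, 1], [0, 0, -0.6, 0, 0, 0, 1], [0, 0, -0.6, 0, 0, 0, 1]],
  ],
)

```text
t: 15.4
ee_pos: [593.9, -255.3, 433.6]
orientation: [2.206, 2.234, 0.001]
ft_force: [0.4, -0.2, 0.3]
width: 87.7
grasp_force: 0.0
```

>>> step_arm(
  targets=[
    [[0, 0, -0.6, 0, 0, 0, 1], [0, 0, -0.6, 0, 0, 0, 1], [0, 0, -0.3, 0, 0, 0, 1], [0, 0, 0, 0, 0, 0, 1], [0, 0, 0, 0, 0, 0, 1]],
  ],
)

```text
t: 16.02
ee_pos: [594.5, -254.7, 359.1]
orientation: [2.204, 2.236, 0.001]
ft_force: [-0.3, 0.2, 0.6]
width: 87.7
grasp_force: 0.0
```

```bash
python3 st.py;  python3 - <<'E'
from workcell import get_image,readout
from h import *
W4=load("wrist4");print("axis",tri([(W4,(239+305/4-.4,296+306/4-.4))],268)[0])
W3=load("wrist3");print("axis",tri([(W3,(238+313/4-.4,298+303/4-.4))],268)[0])
S=load("scene0")
print("tin",tri([(S,(223,341))],48)[0],"meths cap",tri([(S,(246,400))],168)[0])
d=get_image("wrist"); np.savez(f"pics/wrist5.npz",**d); im=d["pixels"][:,:,::-1].copy()
p=proj(d,[594,-256,20]);print(p)
u,v=int(p[0])-75,int(p[1])-75
u,v=max(0,min(u,490)),max(0,min(v,330));print(u,v)
cv2.imwrite("pics/m6.png",np.hstack([c(im,u,v,150,150,4)[:, 50:550],cv2.copyMakeBorder(cv2.resize(im,(300,225)),0,375,0,0,cv2.BORDER_CONSTANT)]))
E
```

```text
16.025 [ 594.5  -254.66  359.15] grasp [ 594.81 -254.8   196.15] closing deg 0.8 z [ 1.9e-03 -9.0e-04 -1.0e+00] q6 -0.44 F [-0.3  0.2  0.6] M [0.   0.01 0.  ] 87.6768333977274 0.0
axis [637.14185479  -9.40262056]
axis [637.23742164  -9.82916389]
tin [ 425.10697754 -303.44217743] meths cap [ 636.74785937 -454.80636687]
[314.26159518 228.32706572]
239 153
```

View pics/m6.png

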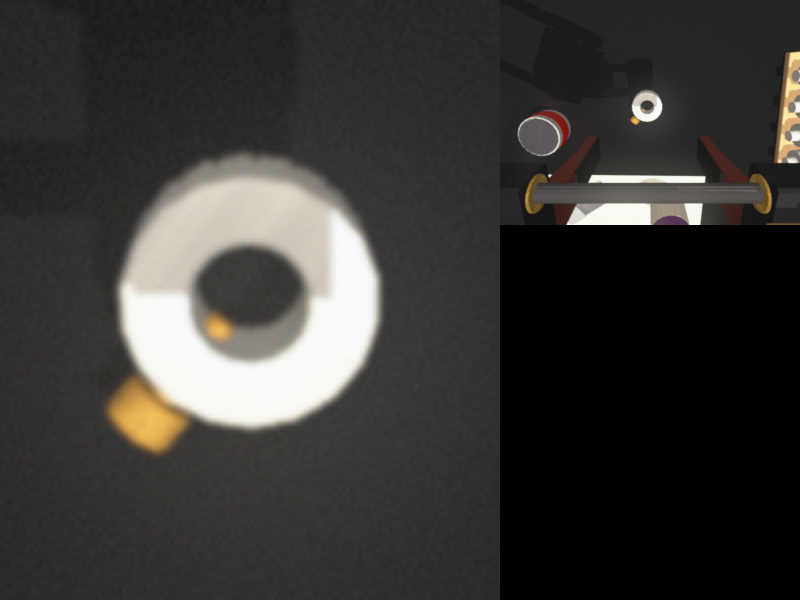

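Run:
```python
from h import *
W=load("wrist5")
q=lambda x,y:(239+(x+50)/4-.4,153+y/4-.4)
g=lambda x,y,z:tri([(W,q(x,y))],z)[0]
a=g(249.5,303,28);b=g(150,413,14);t=g(220,328,14);print(a,g(250,303,28),b,t,[np.degrees(np.arctan2(*(p-a)[::-1]))%360 for p in(b,t)],np.linalg.norm(b-a))
```

```text
[ 593.4114107 -254.0650968] [ 593.50690773 -254.06378778] [ 573.38895688 -280.79887275] [ 587.51023433 -262.73439471] [np.float64(233.16836045308395), np.float64(235.756947761225)] 33.40050049308423
```

>>> step_arm(
  targets=[
    [[0, 0, 0, 0, 0, -1, 1], [0, 0, 0, 0, 0, -1, 1], [0, 0, -0.2, 0, 0, -1, 1], [0, 0, -0.4, 0, 0, -1, 1], [0, 0, -0.4, 0, 0, -1, 1]],
  ],
)

```text
t: 16.7
ee_pos: [594.4, -254.7, 308.7]
orientation: [2.561, 1.816, 0.002]
ft_force: [-0.5, 0.2, -0.1]
width: 87.6
grasp_force: 0.0
```

>>> step_arm(
  targets=[
    [[0, 0, -0.4, 0, 0, -1, 1], [0, 0, -0.4, 0, 0, -1, 1], [0, 0, -0.2, 0, 0, -1, 1], [0, 0, 0, 0, 0, -1, 1], [0, 0, 0, 0, 0, -0.4, 1]],
  ],
)

```text
t: 17.32
ee_pos: [594.5, -254.7, 258.7]
orientation: [2.809, 1.405, 0.002]
ft_force: [-0.0, -0.4, -0.0]
width: 87.8
grasp_force: 0.0
```

>>> step_arm(
  targets=[
    [[0, 0, 0, 0, 0, 0, 1], [0, 0, 0, 0, 0, 0, 1], [0, 0, 0, 0, 0, 0, 1], [0, 0, 0, 0, 0, 0, 1], [0, 0, 0, 0, 0, 0, 1]],
  ],
)

```text
t: 17.95
ee_pos: [594.0, -254.5, 257.7]
orientation: [-2.809, -1.407, 0.0]
ft_force: [0.7, -0.3, 0.1]
width: 87.8
grasp_force: 0.0
```

```bash
python3 st.py
```

```text
17.95 [ 593.97 -254.49  257.67] grasp [ 593.97 -254.49   94.67] closing deg -36.79 z [-0.  0. -1.] q6 0.22 F [ 0.7 -0.3  0.1] M [0.02 0.02 0.06] 87.78338689975455 0.0
```

>>> step_arm(
  targets=[
    [[-0.01, 0.01, -0.4, 0, 0, 0, 1], [0, 0, -0.4, 0, 0, 0, 1], [0, 0, -0.4, 0, 0, 0, 1], [0, 0, -0.25, 0, 0, 0, 1], [0, 0, 0, 0, 0, 0, 1]],
  ],
)

```text
t: 18.58
ee_pos: [593.3, -253.9, 183.8]
orientation: [-2.808, -1.406, 0.001]
ft_force: [-0.2, -0.1, 0.6]
width: 87.8
grasp_force: 0.0
```

>>> step_arm(
  targets=[
    [[0, 0, 0, 0, 0, 0, 0], [0, 0, 0, 0, 0, 0, 0], [0, 0, 0, 0, 0, 0, 0], [0, 0, 0, 0, 0, 0, 0], [0, 0, 0, 0, 0, 0, 0]],
  ],
)

```text
t: 19.2
ee_pos: [593.5, -254.0, 185.4]
orientation: [2.809, 1.407, 0.0]
ft_force: [-0.6, -0.5, 0.7]
width: 49.5
grasp_force: 30.0
```

```bash
python3 st.py
```

```text
19.2 [ 593.53 -253.97  185.37] grasp [ 593.56 -253.98   22.37] closing deg -36.8 z [ 2.e-04 -1.e-04 -1.e+00] q6 0.22 F [-0.6 -0.5  0.7] M [0.04 0.13 0.07] 49.51142136136775 30.00029370188713
```

>>> step_arm(
  targets=[
    [[0, 0, 0.3, 0, 0, 0, 0], [0, 0, 0.7, 0, 0, 0, 0], [0, 0, 0.8, 0, 0, 0, 0], [0, 0, 0.8, 0, 0, -1, 0], [0, 0, 0.8, 0, 0, -1, 0]],
  ],
)

```text
t: 19.82
ee_pos: [593.2, -253.9, 357.3]
orientation: [2.902, 1.204, 0.0]
ft_force: [-0.4, -1.2, -1.9]
width: 50.4
grasp_force: 30.0
```

>>> step_arm(
  targets=[
    [[0, 0, 0.8, 0, 0, -1, 0], [0, 0, 0.8, 0, 0, -1, 0], [0, 0, 0.6, 0, 0, -1, 0], [0, 0, 0.4, 0, 0, -1, 0], [0, 0.3, 0, 0, 0, -1, 0]],
  ],
)

```text
t: 20.45
ee_pos: [593.3, -239.4, 488.3]
orientation: [3.064, 0.679, 0.005]
ft_force: [0.2, 0.3, -1.6]
width: 50.1
grasp_force: 30.0
```

>>> step_arm(
  targets=[
    [[0.1, 0.6, 0, 0, 0, -1, 0], [0.15, 0.7, 0, 0, 0, -1, 0], [0.2, 0.7, 0, 0, 0, -1, 0], [0.2, 0.7, 0, 0, 0, -1, 0], [0.15, 0.7, 0, 0, 0, -1, 0]],
  ],
)

```text
t: 21.08
ee_pos: [633.3, -67.8, 485.9]
orientation: [3.138, 0.139, 0.0]
ft_force: [-0.1, -0.5, -1.9]
width: 50.1
grasp_force: 30.0
```

>>> step_arm(
  targets=[
    [[0.05, 0.6, 0, 0, 0, -1, 0], [0.02, 0.4, 0, 0, 0, -0.1, 0], [0, 0.18, 0, 0, 0, 0, 0], [0, 0, 0, 0, 0, 0, 0], [0, 0, 0, 0, 0, 0, 0]],
  ],
)

```text
t: 21.7
ee_pos: [636.9, -10.7, 485.3]
orientation: [3.141, 0.021, 0.0]
ft_force: [0.1, -0.3, -2.4]
width: 50.1
grasp_force: 30.0
```

```bash
python3 st.py
```

```text
21.7 [636.86 -10.69 485.32] grasp [636.86 -10.73 322.32] closing deg -89.23 z [ 0.e+00 -3.e-04 -1.e+00] q6 1.52 F [ 0.1 -0.3 -2.4] M [0.1  0.08 0.05] 50.101954318504994 29.999659806489944
```

>>> step_arm(
  targets=[
    [[0, 0.03, 0, 0, 0, 0, 0], [0, 0, 0, 0, 0, 0, 0], [0, 0, -0.2, 0, 0, 0, 0], [0, 0, -0.2, 0, 0, 0, 0], [0, 0, -0.2, 0, 0, 0, 0]],
  ],
)

```text
t: 22.32
ee_pos: [636.8, -8.5, 454.0]
orientation: [-3.141, -0.022, 0.001]
ft_force: [-0.5, 0.8, -1.4]
width: 50.4
grasp_force: 30.0
```

>>> step_arm(
  targets=[
    [[0, 0, -0.1, 0, 0, 0, 0], [0, 0, -0.1, 0, 0, 0, 0], [0, 0, 0, 0, 0, 0, 0], [0, 0, 0, 0, 0, 0, 0], [0, 0, 0, 0, 0, 0, 0]],
  ],
)

```text
t: 22.95
ee_pos: [637.1, -8.5, 445.6]
orientation: [3.142, 0.022, 0.001]
ft_force: [-0.2, 0.4, -1.1]
width: 50.1
grasp_force: 30.0
```

```bash
python3 st.py
```

```text
22.95 [637.07  -8.48 445.58] grasp [637.19  -8.48 282.58] closing deg -89.2 z [ 7.e-04 -0.e+00 -1.e+00] q6 1.52 F [-0.2  0.4 -1.1] M [0.05 0.06 0.01] 50.11008264277277 29.99969244003296
```

>>> step_arm(
  targets=[
    [[0, -0.016, -0.06, 0, 0, 0, 0], [0, 0, -0.08, 0, 0, 0, 0], [0, 0, -0.06, 0, 0, 0, 0], [0, 0, -0.06, 0, 0, 0, 0], [0, 0, 0, 0, 0, 0, 0]],
  ],
)

```text
t: 23.58
ee_pos: [636.9, -9.3, 431.8]
orientation: [-3.141, -0.022, 0.001]
ft_force: [-0.5, 0.8, -1.9]
width: 49.9
grasp_force: 30.0
```

```bash
python3 st.py
```

```text
23.575 [636.93  -9.27 431.78] grasp [636.82  -9.26 268.78] closing deg -89.2 z [-6.e-04  1.e-04 -1.e+00] q6 1.52 F [-0.5  0.8 -1.9] M [ 0.04  0.08 -0.04] 49.9201927172961 29.999752789735794
```

>>> step_arm(
  targets=[
    [[0, 0, -0.08, 0, 0, 0, 0], [0, 0, -0.08, 0, 0, 0, 0], [0, 0, -0.09, 0, 0, 0, 0], [0, 0, 0, 0, 0, 0, 0], [0, 0, 0, 0, 0, 0, 0]],
  ],
)

```text
t: 24.2
ee_pos: [637.0, -9.3, 419.7]
orientation: [3.142, 0.022, 0.0]
ft_force: [-0.1, 0.3, -1.8]
width: 49.9
grasp_force: 30.0
```

>>> step_arm(
  targets=[
    [[0, 0, 0, 0, 0, 0, 0], [0, 0, 0, 0, 0, 0, 0], [0, 0, 0, 0, 0, 0, 0], [0, 0, 0, 0, 0, 0, 0], [0, 0, 0, 0, 0, 0, 0]],
  ],
)

```text
t: 24.82
ee_pos: [637.0, -9.3, 419.7]
orientation: [-3.142, -0.022, -0.0]
ft_force: [-0.3, 0.0, -1.7]
width: 50.5
grasp_force: 30.0
```

```bash
python3 st.py;  python3 - <<'E'
from workcell import get_image
from h import *
a=[]
for n in("wrist","side","scene"):
    d=get_image(n); np.savez(f"pics/{n}6.npz",**d); im=d["pixels"][:,:,::-1].copy()
    p=proj(d,[620,0,240]); u,v=max(0,min(int(p[0])-50,540)),max(0,min(int(p[1])-50,380)); w=c(im,u,v,100,100,4)
    a.append(cv2.resize(im[180:,100:540],(400,272)) if n=="wrist" else w[:300])
cv2.imwrite("pics/m7.png",np.vstack([np.hstack(a[1:]),np.hstack([a[0],np.zeros_like(a[0])])]))
E
```

```text
24.825 [636.98  -9.27 419.68] grasp [636.98  -9.27 256.68] closing deg -89.2 z [ 0.  0. -1.] q6 1.52 F [-0.3  0.  -1.7] M [ 0.01  0.1  -0.02] 50.47486463367885 29.999716579914093
```

View pics/m7.png

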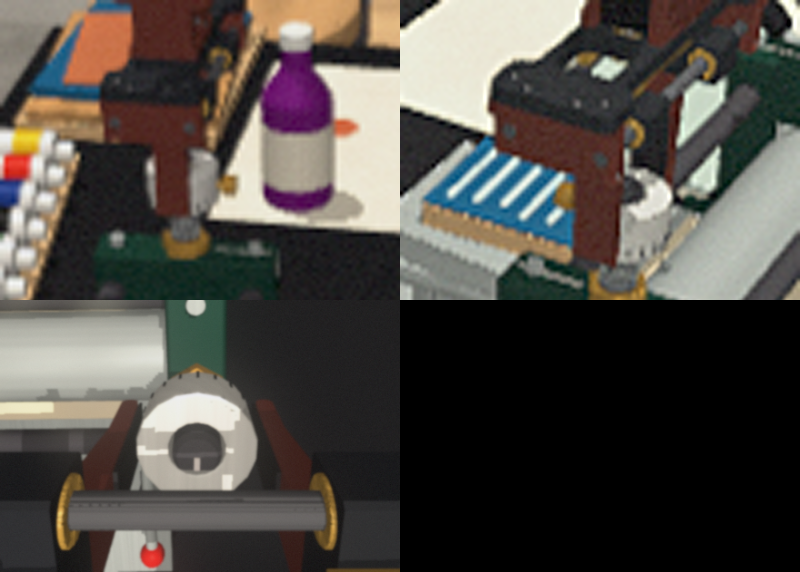

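The collar sits level round the stem. The thumbscrew (side crop, 228,184) points to the front along the cap line. The stem top is centred in the bore, with its paint line pointing at the screw. The hook ball is still down. Nothing is under load, so I am handing in.

```bash
python3 -c "
from workcell import ctrl
print(ctrl.close_job())"
```

```text
the job is handed in; nothing more can be done
None
```

I handed the job in at about 25 s, and no pass or fail result came back. By my measurements the hook is home, the flat faces the front, and the collar is held level on the stem with its thumbscrew at the flat's mid-height.

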